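# Lay out two brackets and show a rivet to the inspection camera with the swing mirror

## Task

Lay the two steel brackets flat in the wooden inspection tray, each right down in the recess cut to its shape, and let go of them. Then take hold of the bar over the swing mirror and tilt the mirror until the camera below it sees the rivet on the long bracket's round eye, that is, until the camera's thin aiming beam, folded by the mirror, comes down on the rivet or right beside it. Finish while still holding the bar steadily at that angle (a spring swings the mirror back if it is let go), and leave the grease tin, the bearing cup and the screwdriver where they are.

Things in the scene. Friction and masses are not known exactly. Their poses are not given: they have to be found in the camera images.
- long_bracket: Long steel bracket, loose, flat on the bench, tab up; 75 to 210 g. A bar 26 mm wide, 6 mm thick, ending in a round eye of 40 mm diameter. Origin: underside, below the tab; x along the bar to the eye, z up. Bar starts at x = -65 mm, eye centre x = +45 mm. To grip: upright tab over the origin, 26 mm along x, 10 mm thick along y, from 6 to 36 mm above the underside.
- rivet (a point): The mark to be seen: top of the domed rivet head (14 mm diameter, 4 mm high) in the middle of the long bracket's eye, at x = +45 mm, y = 0, 10 mm above the bracket's underside.
- short_bracket: Short steel bracket, loose, flat on the bench, tab up; 65 to 182 g. A plate 60 mm (x) by 40 mm (y), 6 mm thick. Origin: centre of the underside. To grip: upright tab over the centre, 26 mm along x, 10 mm thick along y, from 6 to 36 mm above the underside. Either way round is the same.
- tray: Wooden inspection tray, fixed, 180 mm (x) by 170 mm (y), 9 mm high, with two open recesses 6 mm deep (floor 3 mm above the bench), with 5 mm of play all round for their brackets. Laid brackets are flush with the tray's top, tabs standing 30 mm above it. Origin: centre of the underside.
- long_recess (a point): Where the long bracket's origin belongs, on the floor of the long recess (x = 0, y = -35 mm in the tray; the tray's axes). It lies along the tray's x: a 36 mm wide channel that widens at its +x end to a 50 mm pocket for the eye, so the eye points to the tray's +x.
- short_recess (a point): Where the short bracket's origin belongs, on the floor of the short recess (x = 0, y = +45 mm in the tray; the tray's axes). The recess is 50 mm along the tray's x and 70 mm along its y, so the bracket's long side (its x) lies along the tray's y.
- stand: Inspection stand, fixed beside the tray, which lies to its +y. Foot 150 mm (x) by 90 mm (y), two posts at x = +58 and -58 mm, 163 mm high, the mirror's hinge between them 150 mm up, a black camera on the foot looking straight up at the mirror. Origin: centre of the underside.
- mirror: Swing mirror, 84 by 64 mm, facing down. Origin: on the hinge axis, middle of the reflecting face, 150 mm above the bench. Hinge axis: its x, level, the stand's x; its z points out of its back, vertical at rest. A positive turn about x (0 at rest, at most 1.0 rad) takes the bar to the stand's -y, away from the tray, and the face towards the tray. A spring (1 to 3 N at the bar) returns it.
- bar (a point): Middle of the mirror's grip bar: round steel bar, 10 mm diameter, 80 mm long between two 8 mm side arms, parallel to the hinge axis and 110 mm from it along the mirror's z (straight above it at rest, 260 mm above the bench). It can turn in a grip.
- view: The camera's line of sight after the mirror, seen as a thin reddish beam leaving the mirror's middle (the origin) along this frame's -z. It turns about the hinge axis (x) twice as far as the mirror: straight down at rest, then towards the tray. The rivet is in view when its y in this frame is within 15 mm of 0; its x (up to about 20 mm, along the hinge) does not matter.
- grease_tin: Bystander: plain round tin, 66 mm diameter, 60 mm high, loose. Leave alone.
- bearing_cup: Bystander: steel bearing cup, a ring of 44 mm diameter, 14 mm high, loose. Leave alone.
- screwdriver: Bystander: screwdriver lying on the bench, loose. Leave alone.
Mind the look-alikes: they are no part of the job. Leave any green or turquoise look-alike of the long_bracket alone.

How it is judged:
By the outcome, as a careful person would: the job done as asked, in the order asked, and still so for the second after the job is handed in, while the arm keeps its last pose, push and grip.
It also fails if it takes over 72 s, if anything falls off the work surface, if the arm or the gripper's body presses on something with over 40 N, if the wrist force passes 120 N, or if a joint passes its speed limit or range.

## Robot

A 6-joint arm with a two-finger parallel gripper is mounted at the origin on the work surface. World frame = base frame: x ahead of the robot, y to its left, z up, the work surface at z = 0. Lengths are in m, angles in rad, forces in N, time in s.
With the tool pointing down it reaches from about 0.375 to 0.925 m from the base axis. Payload 5.7 kg.
Tool frame: the origin (TCP) lies midway between the tips of the shut fingers; the grasp point (between the pads) lies 19 mm behind it; z points along the fingers, y is the line along which they close (so a half turn about z gives the same grasp; the last joint's range is limited). The gripper opens to 88 mm and grips with 3 to 60 N. Pads are 20 mm wide; open, the fingers measure 115 mm over their backs; the gripper's body (75 mm by 178 mm) begins 61 mm behind the grasp point.
Start: joints at [-1.303, 0.359, 1.51, -0, 1.272, -0.115], TCP at [0.224, -0.557, 0.223] pointing down, gripper open.
Joint ranges: [-2.97, 2.97], [-1.01, 2.36], [0.21, 2.38], [-0.96, 4.11], [0.2, 2.71], [-2.98, 2.98]. Speed limits (rad/s): [2.39, 2.39, 3.14, 3.14, 3.14, 3.14].

## Interface

Orientations are given as a unit quaternion [x, y, z, w].
In Python, from bench import move_ptp, servo_line, goto_joints, move_gripper, sleep, inverse_kinematics, capture, PlanningError, close_job, spot_in, silhouettes, current_clock, current_joint_pos, current_qvel, current_joint_torque, current_position, current_orientation, current_force, current_torque, current_finger_gap, current_grip_force gives the robot as it stands. Calls block until the motion is done:
- move_ptp(position, orientation): joint-space move of the TCP to a pose.
- servo_line(position, orientation=None, rate=0.15, contact_N=None): straight line of the TCP; orientation=None keeps the orientation; rate is the mean speed in m/s. With contact_N (N) it stops when the force on the tool has changed by that much, and returns True; else False.
- goto_joints(angles): joint-space move.
- move_gripper(opening): finger opening in m; the grip force is fixed at half the most; returns when the fingers have stopped.
- sleep(seconds).
- inverse_kinematics(position, orientation): joint angles nearest the present ones, or None.
- capture(name): name is "scene" or "side" or "wrist"; returns a dict with "image" (480x640x3 uint8, blue, green, red), "range_z" (480x640 float32, m along the optical axis (not along the pixel's ray), 0 where there is no reading), "intrinsics" (3x3 intrinsics, pixels), "R" (3x3) and "t" (3): a world point X has camera coordinates R X + t. Camera axes: x right, y down, z forward; pixel columns grow to the right and rows downward; lengths in m; the calibration is good to about 2 mm. A picture is of the moment at which its call begins.
A pose or a line that the arm cannot do raises PlanningError and nothing moves.
- close_job(): hands the job in; it is judged then, once.
Trained networks look in the newest picture that a camera, given by its name, has taken for a name from the list of things; names that differ only in an ending like _2 or _b are one class to them, and where a whole thing is asked for, a point or a joint stands for the part that bears it (a point fixed in the world has none). Each returns a list of dicts, best first, with "conf" (0 to 1); they miss things now and then, are a little off and sometimes report something else, mostly with a low value. They report only what shows in the picture. A call takes as long as a camera call. They do not tell look-alikes from the thing itself.
- spot_in(camera, query): "xy" ([column, row] in pixels, amid what is visible of it).
- silhouettes(camera, query): "region" (480x640 bool, what is visible of it) and "xy" ([column, row] in pixels, amid what is visible of it).
Readings, each from a call of its own:
- current_clock(): time.
- current_joint_pos(): joint angles.
- current_qvel(): joint speeds.
- current_joint_torque(): joint torques, N m.
- current_position(): TCP position.
- current_orientation(): TCP orientation.
- current_force(): force on the tool from outside, world axes, zero at the start.
- current_torque(): the same for the moment, N m.
- current_finger_gap(): finger opening in m.
- current_grip_force(): force on a finger pad.
Only numpy, scipy, OpenCV 4.12 (cv2) and the standard library are available. Lean on these libraries where they do the work, as an engineer would, in place of code of your own. Each camera call takes 0.05 s, during which the arm holds its last target. There are 200 camera calls.

## Working session

There is one attempt and no reset: what is moved stays moved. The work goes in short steps, each a Python script; the robot and the scene stay as the last script left them, time stands still between calls to the robot, and variables do not carry over. Pictures are saved under pics/ and viewed, at most 10 in all, crops included, and the job is handed in when it is done.

```bash
mkdir -p pics; python3 - <<'E'
from bench import *
import cv2,numpy as np,pickle
d={}
for c in ["scene","side"]:
    f=capture(c); d[c]=f; cv2.imwrite(f"pics/{c}0.png",f["image"])
    print(c,f["intrinsics"].tolist(),(-f["R"].T@f["t"]).round(3), f["R"].round(3).tolist())
    for q in ["long_bracket","rivet","short_bracket","tray","stand","mirror","bar","grease_tin","bearing_cup","screwdriver"]:
        print(q,[(np.round(s["xy"]).tolist(),round(s["conf"],2)) for s in spot_in(c,q)])
pickle.dump(d,open("d0.pkl","wb"))
print(current_clock())
E
```

```text
scene [[521.460490779248, 0.0, 319.2116768020242], [0.0, 521.460490779248, 239.0370084980527], [0.0, 0.0, 1.0]] [1.128 0.264 1.231] [[-0.414, 0.91, -0.005], [0.79, 0.356, -0.5], [-0.453, -0.211, -0.866]]
long_bracket [([425.0, 226.0], 0.92), ([418.0, 396.0], 0.86), ([281.0, 352.0], 0.86), ([415.0, 321.0], 0.71), ([475.0, 348.0], 0.63)]
rivet [([278.0, 348.0], 0.9), ([418.0, 325.0], 0.66), ([415.0, 394.0], 0.64), ([425.0, 229.0], 0.61), ([473.0, 347.0], 0.55)]
short_bracket [([441.0, 276.0], 0.67), ([313.0, 252.0], 0.55)]
tray [([219.0, 198.0], 0.71), ([311.0, 252.0], 0.68)]
stand [([227.0, 222.0], 0.62)]
mirror [([218.0, 198.0], 0.68)]
bar [([219.0, 200.0], 0.92)]
grease_tin [([347.0, 372.0], 0.72)]
bearing_cup [([496.0, 278.0], 0.45)]
screwdriver [([190.0, 162.0], 0.54), ([219.0, 201.0], 0.31)]
side [[463.42017244972374, 0.0, 322.56993529949426], [0.0, 463.42017244972374, 242.89371276525168], [0.0, 0.0, 1.0]] [0.103 0.863 1.055] [[-0.891, -0.453, 0.006], [-0.303, 0.586, -0.751], [0.337, -0.671, -0.66]]
long_bracket [([248.0, 267.0], 0.91), ([252.0, 355.0], 0.86), ([213.0, 398.0], 0.79), ([190.0, 345.0], 0.71), ([359.0, 374.0], 0.56)]
rivet [([247.0, 267.0], 0.82), ([257.0, 354.0], 0.76), ([187.0, 341.0], 0.75), ([359.0, 374.0], 0.72), ([218.0, 400.0], 0.62)]
short_bracket [([301.0, 379.0], 0.9)]
tray [([328.0, 285.0], 0.97)]
stand [([349.0, 231.0], 0.78)]
mirror [([347.0, 227.0], 0.63), ([352.0, 203.0], 0.61)]
bar [([345.0, 195.0], 0.67)]
grease_tin [([220.0, 297.0], 0.71)]
bearing_cup [([296.0, 442.0], 0.73), ([248.0, 353.0], 0.48)]
screwdriver [([414.0, 217.0], 0.75)]
1.1
```

View pics/scene0.png

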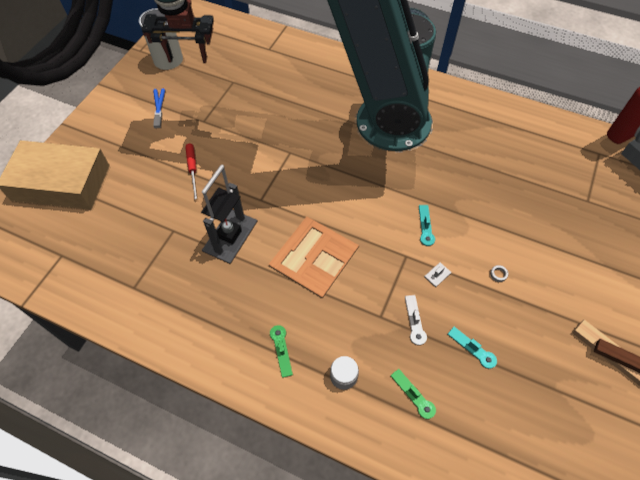

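View pics/side0.png

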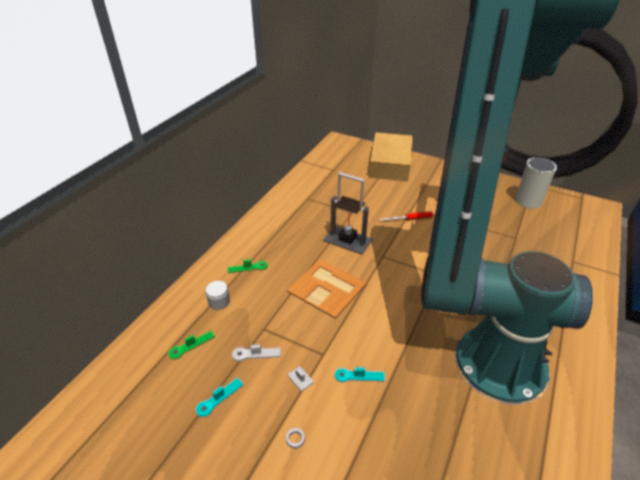

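The scene view shows the grey long bracket at about (415,320) with its eye at (418,337). The short bracket is at (438,274), the tray at (314,256) and the stand at (228,222). The green and turquoise ones are look-alikes. The side view agrees: long bracket (256,353) with its eye at (240,353), short bracket (300,379), tray (328,287), stand (349,225).

```bash
cat >h.py <<'E'
import numpy as np,cv2
def cloud(f):
    v,u=np.mgrid[0:480,0:640]; z=f["range_z"]; K=f["intrinsics"]
    P=np.stack([(u-K[0,2])/K[0,0]*z,(v-K[1,2])/K[1,1]*z,z],-1)
    return (P-f["t"])@f["R"]   # R^T (P-t)
def pix(f,X):
    c=f["R"]@np.asarray(X)+f["t"]; p=f["intrinsics"]@c; return p[:2]/p[2]
def ray(f,p):
    K=f["intrinsics"]; d=np.array([(p[0]-K[0,2])/K[0,0],(p[1]-K[1,2])/K[1,1],1.])
    return -f["R"].T@f["t"], f["R"].T@d
def tri(obs):
    A=np.zeros((3,3));b=np.zeros(3)
    for f,p in obs:
        o,d=ray(f,p); d=d/np.linalg.norm(d); M=np.eye(3)-np.outer(d,d); A+=M;b+=M@o
    return np.linalg.solve(A,b)
def rect(XY):
    (c,s,a)=cv2.minAreaRect((XY*1000).astype(np.float32)); return np.round(c,1),np.round(s,1),round(a,1)
E
python3 - <<'E'
import pickle
from h import *
from bench import silhouettes,capture
W={"scene":{"long_bracket":(415,320),"short_bracket":(438,274),"tray":(314,256),"stand":(228,222),"bar":(216,185),"mirror":(222,205)},
"side":{"long_bracket":(256,353),"short_bracket":(300,379),"tray":(328,287),"stand":(349,225),"bar":(350,180),"mirror":(348,205)}}
M={}
for c in W:
    f=capture(c);P=cloud(f);print(c)
    z=P[...,2]; 
    for q,w in W[c].items():
        ss=silhouettes(c,q)
        if not ss: print(q,"none");continue
        s=min(ss,key=lambda s:np.hypot(*(np.array(s["xy"])-w)))
        m=s["region"]&(f["range_z"]>0); M[c,q]=m; X=P[m]
        print(q,np.round(s["xy"]),round(s["conf"],2),m.sum(),"z pct",np.percentile(X[:,2],[2,20,50,80,98]).round(4),"rect",rect(X[:,:2]))
        if "bracket" in q:
            t=X[X[:,2]>.02]; print("  tab",len(t),t.mean(0).round(4),rect(t[:,:2]), "far", X[np.argmax(np.linalg.norm(X[:,:2]-t.mean(0)[:2],axis=1))].round(3))
        if q in("bar","stand","mirror"):
            t=X[X[:,2]>.24]
            if len(t)>4: print("  top",len(t),t.mean(0).round(4),rect(t[:,:2]))
            t=X[X[:,2]<.03]
            if len(t)>4: print("  foot",len(t),t.mean(0).round(4),rect(t[:,:2]))
pickle.dump(M,open("m0.pkl","wb"))
im=[cv2.resize(capture(c)["image"][y:y+h,x:x+w],(400,300),interpolation=cv2.INTER_CUBIC) for c,x,y,w,h in[("scene",180,160,200,150),("scene",350,200,200,150),("side",260,160,200,150),("side",180,300,200,150)]]
cv2.imwrite("pics/crops.png",np.vstack([np.hstack(im[:2]),np.hstack(im[2:])]))
E
```

```text
scene
long_bracket [415. 324.] 0.69 591 z pct [-0.0019  0.0021  0.0045  0.0082  0.0351] rect (array([597., 281.]), array([130.2,  40.4]), 27.1)
  tab 60 [0.6007 0.2779 0.0316] (array([598.6, 277.1]), array([29.4, 11.5]), 32.1) far [ 0.549  0.235 -0.001]
short_bracket [440. 275.] 0.76 314 z pct [-0.001   0.0026  0.0049  0.0128  0.0377] rect (array([454.2, 291.8]), array([39.9, 64.3]), 68.1)
  tab 56 [0.4579 0.291  0.0321] (array([456.4, 291.1]), array([10.2, 28. ]), 65.8) far [ 0.419  0.289 -0.002]
tray [312. 253.] 0.79 3846 z pct [-0.002   0.0026  0.0063  0.0092  0.0125] rect (array([537.3, -28.8]), array([175.7, 183.4]), 80.7)
stand [226. 225.] 0.88 2808 z pct [0.0011 0.0078 0.0548 0.1577 0.2625] rect (array([ 514.7, -292.6]), array([306.7, 142.9]), 30.5)
  top 140 [ 0.5783 -0.2601  0.2603] (array([ 577.1, -260.9]), array([ 8.5, 84.5]), 88.4)
  foot 1072 [ 0.58   -0.2526  0.0085] (array([ 514.7, -292.6]), array([306.7, 142.9]), 30.5)
bar [219. 201.] 0.6 1091 z pct [-0.0015  0.1549  0.1577  0.219   0.265 ] rect (array([ 509.5, -331.5]), array([290. , 104.1]), 45.5)
  top 179 [ 0.579 
[... 1355 characters left out ...]
.0106] (array([ 628.2, -438.2]), array([160.8, 497.9]), 18.2)
bar [348. 197.] 0.86 565 z pct [0.     0.1572 0.1605 0.2392 0.2663] rect (array([ 642.8, -436.9]), array([101.1, 470.6]), 22.0)
  top 113 [ 0.5716 -0.2607  0.2596] (array([ 572.2, -260.7]), array([14.2, 88. ]), 88.1)
  foot 29 [ 0.6797 -0.5126  0.001 ] (array([ 680. , -529.1]), array([101.1, 271.9]), 22.0)
mirror [350. 200.] 0.55 569 z pct [-1.000e-04  1.570e-01  1.602e-01  2.311e-01  2.663e-01] rect (array([ 637.9, -424.9]), array([101.5, 443.9]), 21.3)
  top 101 [ 0.5749 -0.2604  0.2601] (array([ 572.3, -260.2]), array([13.9, 88.1]), 87.1)
  foot 44 [ 0.6589 -0.4939  0.0012] (array([ 672.3, -517.8]), array([101.1, 244. ]), 20.0)
```

View pics/crops.png

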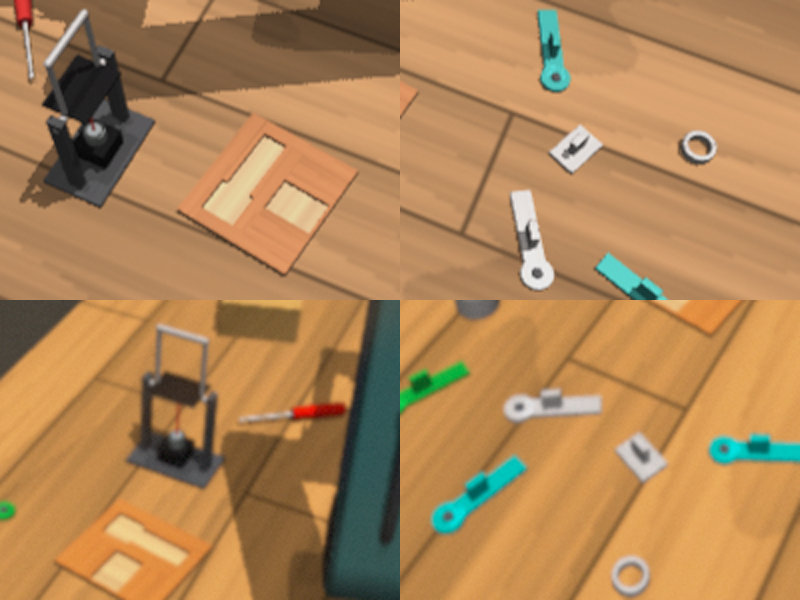

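The crops show the long recess's wide eye pocket at the far end, world +x. So tray +x is roughly world +x, at about -9° yaw, with the stand on its -y side. I'll refine these with the wrist camera.

```bash
cat >>h.py <<'E'
from scipy.spatial.transform import Rotation as Ro
def down(phi,tilt=0):
    "tool pointing down, fingers closing along world angle phi (rad)"
    y=np.array([np.cos(phi),np.sin(phi),0]);z=np.array([0,0,-1.]);x=np.cross(y,z)
    return Ro.from_matrix(np.stack([x,y,z],1)).as_quat()
def best(p,phi):
    from bench import inverse_kinematics,current_joint_pos
    c=[]
    for a in (phi,phi+np.pi):
        j=inverse_kinematics(np.array(p),down(a))
        if j is not None: c.append((abs(np.asarray(j)[5]),down(a)))
    return min(c,key=lambda t:t[0])[1]
E
python3 - <<'E'
from bench import *
from h import *
import pickle
D={}
def look(n,p,phi,qs):
    q=best(p,phi); move_ptp(np.array(p),q); f=capture("wrist"); D[n]=f; cv2.imwrite(f"pics/w_{n}.png",f["image"]); P=cloud(f)
    print(n,current_clock(),np.round(current_joint_pos(),2),"cam",(-f["R"].T@f["t"]).round(3),f["R"][2].round(2))
    for o in qs:
        for s in silhouettes("wrist",o)[:4]:
            m=s["region"]&(f["range_z"]>0)
            if m.sum()<20: continue
            X=P[m]; print(o,np.round(s["xy"]),round(s["conf"],2),m.sum(),X.mean(0).round(4),np.percentile(X[:,2],[2,50,98]).round(4),rect(X[:,:2]))
            if "brack" in o:
                t=X[X[:,2]>.025]
                if len(t)>5: print("  tab",t.mean(0).round(4),rect(t[:,:2]))
for n,p,qs in [("tray1",[.53,-.13,.40],["tray","bar"]),("tray2",[.50,-.05,.33],["tray"]),
             ("br1",[.50,.24,.32],["long_bracket","short_bracket"]),("br2",[.54,.29,.32],["long_bracket","short_bracket"])]:
    look(n,p,np.radians(80.7) if "tray" in n else np.radians(90+31),qs)
pickle.dump(D,open("d1.pkl","wb"))
cv2.imwrite("pics/w4.png",np.vstack([np.hstack([cv2.resize(D[k]["image"],(400,300)) for k in r]) for r in (("tray1","tray2"),("br1","br2"))]))
E
```

```text
tray1 4.05 [-0.37  0.17  1.35 -0.    1.63  1.37] cam [ 0.604 -0.143  0.561] [-0.28  0.05 -0.96]
tray [244. 181.] 0.93 16449 [ 0.5384 -0.0269  0.0069] [0.001  0.0082 0.0106] (array([533. , -23.9]), array([176. , 185.2]), 81.1)
tray [458. 129.] 0.71 8390 [ 0.5732 -0.2612  0.1854] [0.156  0.1582 0.2652] (array([ 562.3, -292.6]), array([131.8, 143.2]), 85.3)
bar [459. 132.] 0.92 8450 [ 0.5726 -0.2624  0.1824] [0.1537 0.1582 0.2652] (array([ 552.5, -302.3]), array([137.1, 146.7]), 0.4)
bar [439. 132.] 0.19 14644 [ 0.5746 -0.2562  0.1259] [2.000e-04 1.573e-01 2.649e-01] (array([ 555.2, -296.2]), array([161.6, 189.1]), 88.8)
tray2 4.7167 [-0.24  0.13  1.55 -0.    1.46  1.5 ] cam [ 0.575 -0.062  0.492] [-0.28  0.04 -0.96]
tray [293. 153.] 0.71 22752 [ 0.5389 -0.027   0.0069] [0.0012 0.0083 0.0105] (array([533. , -25.4]), array([175.1, 187. ]), 80.8)
tray [ 32. 155.] 0.18 2591 [0.5894 0.2712 0.0099] [0.0012 0.006  0.0361] (array([588.2, 281.1]), array([121.1,  45.4]), 26.7)
br1 5.9333 [ 0.32  0.22  1.47 -0.    1.45  1.35] cam [0.565 0.279 0.482] [-0.24 -0.14 -0.96]
long_bracket [266. 311.] 0.
[... 1405 characters left out ...]
ong_bracket [288. 340.] 0.95 1400 [0.3425 0.2248 0.0094] [0.003  0.0058 0.0363] (array([336.7, 219.4]), array([95.6, 38. ]), 30.2)
  tab [0.3237 0.2162 0.0344] (array([320.7, 215. ]), array([26.4, 10. ]), 24.9)
long_bracket [415.  15.] 0.82 1030 [0.7463 0.296  0.0056] [0.0005 0.0059 0.0077] (array([749.2, 298.2]), array([44.9, 27.3]), 64.4)
long_bracket [639. 150.] 0.82 331 [ 7.643e-01 -4.000e-04  4.200e-03] [-0.0002  0.0048  0.0077] (array([769.8,   5.6]), array([68. , 12.1]), 40.5)
short_bracket [283. 248.] 0.6 1534 [0.4533 0.2925 0.0105] [0.0038 0.006  0.0363] (array([450. , 291.3]), array([42.1, 62.6]), 66.8)
  tab [0.4526 0.292  0.0344] (array([451.4, 291.7]), array([10.3, 26.2]), 65.8)
```

View pics/w4.png

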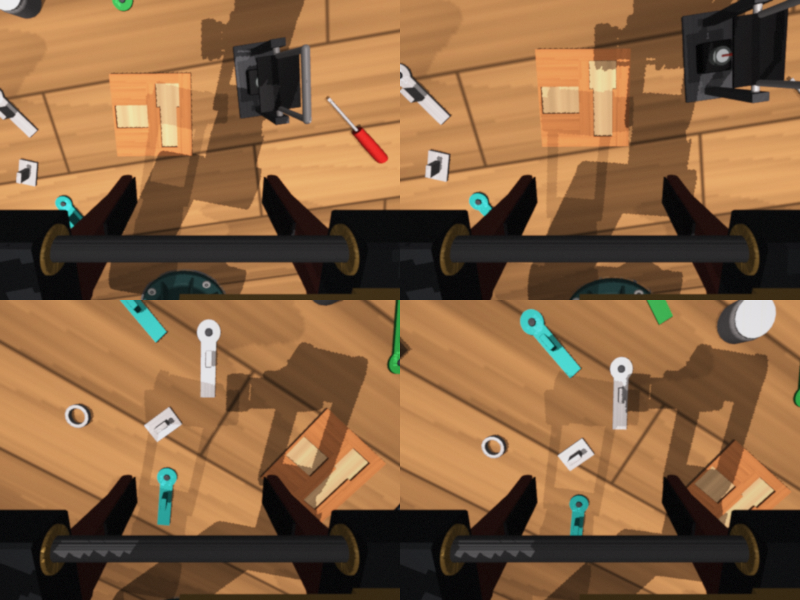

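```bash
python3 - <<'E'
from h import *
import pickle
from scipy.optimize import minimize
D={**pickle.load(open("d0.pkl","rb")),**pickle.load(open("d1.pkl","rb"))}
def tmpl(l):
    x,y=l[:,0],l[:,1]; h=np.where((abs(x)<90)&(abs(y)<85),9.,0.)
    r=((abs(y+35)<18)&(x>-70)&(x<45))|(np.hypot(x-45,y+35)<25)|((abs(x)<25)&(abs(y-45)<35))
    h[r]=3; return h
for k in ["scene","side","tray1","tray2","br1","br2"]:
    P=cloud(D[k])[D[k]["range_z"]>0]*1000
    X=P[(abs(P[:,0]-535)<140)&(abs(P[:,1]+28)<130)&(abs(P[:,2])<18)]
    if len(X)>300:
        def cost(p,X=X):
            c,s=np.cos(p[2]/57.3),np.sin(p[2]/57.3); d=X[:,:2]-p[:2]
            l=np.stack([d@[c,s],d@[-s,c]],1); return np.minimum(abs(X[:,2]-p[3]-tmpl(l)),5).mean()
        b=min((minimize(cost,[x0,y0,-9.3,0],method="Nelder-Mead",options=dict(initial_simplex=np.array([[x0,y0,-9.3,0]]*5)+np.vstack([np.zeros(4),np.diag([5,5,2,1])]))) for x0 in(532,537) for y0 in(-30,-26)),key=lambda r:r.fun)
        print(k,"tray",b.x.round(2),round(b.fun,2),len(X))
    B=P[(P[:,2]>250)&(P[:,2]<275)&(abs(P[:,0]-575)<70)&(abs(P[:,1]+260)<60)]
    if len(B)>40:
        d=B[:,:2]-B[:,:2].mean(0); v=np.linalg.svd(d,full_matrices=False)[2][0]; v*=np.sign(v[0]); t=d@v
        print(k,"bar",len(B),B.mean(0).round(1),"mid",(B[:,:2].mean(0)+v*(t.max()+t.min())/2).round(1),"len",np.ptp(t).round(1),"yaw",np.degrees(np.arctan2(v[1],v[0])).round(1),"zmax",np.percentile(B[:,2],97).round(1))
E
```

```text
scene tray [537.02 -26.88  -8.61  -1.18] 2.1 8951
scene bar 165 [ 578.2 -260.7  262. ] mid [ 575.6 -260.6] len 87.4 yaw -1.7 zmax 267.4
side tray [535.45 -29.14  -9.82   1.03] 1.89 5564
side bar 96 [ 571.8 -260.8  262. ] mid [ 571.6 -260.8] len 88.9 yaw -1.8 zmax 267.6
tray1 tray [ 5.3435e+02 -2.6020e+01 -8.8100e+00 -2.4000e-01] 0.83 37785
tray1 bar 1927 [ 574.3 -260.6  263.1] mid [ 572.6 -260.5] len 89.0 yaw -1.1 zmax 265.6
tray2 tray [ 5.3435e+02 -2.6160e+01 -8.7600e+00 -2.3000e-01] 0.76 52330
br1 tray [ 5.3403e+02 -2.6740e+01 -8.6300e+00 -1.6000e-01] 0.81 35279
br2 tray [ 5.3413e+02 -2.7020e+01 -8.5300e+00 -2.0000e-01] 0.8 24764
```

```bash
cat >pp.py <<'E'
from bench import *
from h import *
T=np.array([.5343,-.0263]); ty=np.radians(-8.75)
def tr(x,y): return T+np.array([np.cos(ty)*x-np.sin(ty)*y,np.sin(ty)*x+np.cos(ty)*y])
def q_at(p,phi): return best(p,phi)
def pickplace(src,a,dst,b):
    """a,b: yaw of bracket x at source and goal"""
    p=np.array([*src,.10]); 
    # choose the half turn that keeps joint 6 in range at both ends
    c=[]
    for k in (0,np.pi):
        j1=inverse_kinematics(p,down(a+np.pi/2+k)); j2=inverse_kinematics(np.array([*dst,.10]),down(b+np.pi/2+k))
        if j1 is not None and j2 is not None: c.append((max(abs(j1[5]),abs(j2[5])),k))
    k=min(c)[1]; qa,qb=down(a+np.pi/2+k),down(b+np.pi/2+k); print("k",k,c)
    move_gripper(.045); move_ptp(p,qa)
    print("pick contact",servo_line(np.array([*src,.011]),rate=.10,contact_N=8)); move_gripper(0)
    print("gap",current_finger_gap(),current_grip_force(),current_clock())
    servo_line(np.array([*src,.09]),rate=.12)
    print("lifted",current_finger_gap(),np.round(current_force(),2))
    move_ptp(np.array([*dst,.09]),qb); sleep(.2)
    servo_line(np.array([*dst,.025]),rate=.12)
    print("contact",servo_line(np.array([*dst,.013]),rate=.03,contact_N=4),np.round(current_position(),4),np.round(current_force(),2))
    move_gripper(.04); servo_line(np.array([*dst,.10]),rate=.15); print(current_clock())
E
python3 - <<'E'
from pp import *
pickplace((.595,.279),np.radians(31),tr(0,-.035),ty)
f=capture("wrist"); cv2.imwrite("pics/p1.png",f["image"])
E
```

```text
k 3.141592653589793 [(np.float64(1.7784199741637488), 0), (np.float64(1.4791417656592039), 3.141592653589793)]
pick contact False
gap 0.009873718066469982 30.000130534172058 9.95
lifted 0.009959158408463032 [ 0.11 -0.13 -0.66]
contact True [ 0.5294 -0.061   0.014 ] [-0.53  0.22  3.88]
14.7417
```

```bash
python3 - <<'E'
from pp import *
pickplace((.4515,.2915),np.radians(-23.5),tr(0,.045),ty-np.pi/2)
move_ptp(np.array([.50,-.05,.33]),best([.50,-.05,.33],np.radians(80.7)))
f=capture("wrist"); cv2.imwrite("pics/p2.png",f["image"][0:360]); P=cloud(f)
c,s=np.cos(ty),np.sin(ty)
X=P[f["range_z"]>0]; d=X[:,:2]-T; L=np.column_stack([d@[c,s],d@[-s,c],X[:,2]])*1000
for n,m in {"short plate":(abs(L[:,0])<27)&(abs(L[:,1]-45)<37)&(L[:,2]<13),"bar":(abs(L[:,1]+35)<10)&(L[:,0]>-60)&(L[:,0]<-15)&(L[:,2]<13),"eye":(np.hypot(L[:,0]-45,L[:,1]+35)<18)&(np.hypot(L[:,0]-45,L[:,1]+35)>10)&(L[:,2]<20),
 "tabS":(abs(L[:,1]-45)<25)&(abs(L[:,0])<25)&(L[:,2]>30),"tabL":(abs(L[:,1]+35)<25)&(L[:,2]>30)&(abs(L[:,0])<30),"rivet":(np.hypot(L[:,0]-45,L[:,1]+35)<25)&(L[:,2]>11.)&(L[:,2]<20)}.items():
    if m.any(): print(n,m.sum(),L[m].mean(0).round(1),np.percentile(L[m,2],[5,50,95]).round(1),rect(L[m,:2]/1000))
for r in spot_in("wrist","rivet")[:3]:
    u,v=np.round(r["xy"]).astype(int); print("rivet",r["xy"],r["conf"],P[v,u].round(4))
E
```

```text
k 0 [(np.float64(0.7159079760159925), 0)]
pick contact False
gap 0.009657421258156438 30.000286102294922 18.6917
lifted 0.00999001596842345 [-1.02  1.05 -1.72]
contact True [0.5416 0.0181 0.014 ] [-0.29  0.15  3.43]
23.2917
short plate 2682 [ 0.7 45.1  7.1] [ 1.9  8.3 10.1] (array([-0., 45.]), array([74.3, 53.4]), 89.6)
bar 601 [-37.6 -34.8   8.7] [ 7.3  8.7 10.2] (array([-37.6, -34.6]), array([44.7, 19.1]), 0.1)
eye 567 [ 45.2 -35.    8.8] [ 7.3  8.8 10.3] (array([ 45., -35.]), array([34.3, 35.9]), 89.4)
tabS 2595 [ -6.5  30.4 387.6] [ 38.6 424.7 426.8] (array([-4.7, 38.8]), array([31.3, 31.1]), 28.9)
tabL 25293 [ -8.7 -42.9 416.5] [361.  425.9 435.4] (array([ -6.3, -37.5]), array([52.9, 35.4]), 67.6)
rivet 95 [ 44.1 -34.3  12.3] [11.1 12.3 13.5] (array([ 42.9, -30.9]), array([33.9, 24.9]), 25.4)
rivet [324.6, 153.0] 0.96 [ 0.5379 -0.0628  0.0394]
rivet [129.8, 323.7] 0.89 [0.357 0.227 0.006]
rivet [291.7, 148.3] 0.15 [ 0.5471 -0.0258  0.0068]
```

View pics/p2.png

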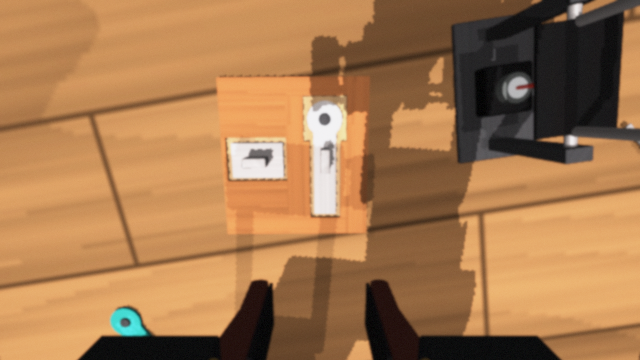

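Both brackets are flush in their recesses: the plate tops sit at 8.3–8.8 mm and both are centred. In this view the eye is at (325,118) and the short tab at (257,158). Next is the mirror.

```bash
cat >mir.py <<'E'
from pp import *
H=np.array([.573,-.2605,.150]); yw=np.radians(-1.3); ys=np.array([-np.sin(yw),np.cos(yw),0])
def tcp(th): return H-ys*.110*np.sin(th)+np.array([0,0,.110*np.cos(th)-.019])
RV=np.array([*tr(.045,-.035),.013])
TH=.5*np.arctan2((RV-H)@ys,H[2]-RV[2])
E
python3 - <<'E'
from mir import *
print("rivet",RV.round(4),"theta",TH)
p=tcp(0)+[0,0,.10]; q=best(p,yw+np.pi/2); move_gripper(.06)
move_ptp(p,q)
f=capture("wrist");P=cloud(f)[f["range_z"]>0]
B=P[(P[:,2]>.25)&(P[:,2]<.275)&(abs(P[:,0]-.573)<.06)&(abs(P[:,1]+.2605)<.025)]
if len(B)>40:
    d=B[:,:2]-B[:,:2].mean(0);v=np.linalg.svd(d,full_matrices=False)[2][0];print("bar",len(B),B.mean(0).round(4),np.degrees(np.arctan(v[1]/v[0])))
print("contact",servo_line(tcp(0),rate=.10,contact_N=8)); move_gripper(0)
print(current_finger_gap(),current_grip_force(),np.round(current_force(),2),current_clock())
for t in np.linspace(0,TH,6)[1:]: servo_line(tcp(t),rate=.05)
sleep(.5)
print(current_finger_gap(),np.round(current_position(),4),tcp(TH).round(4),np.round(current_force(),2),current_clock())
im=[]
for c,w in (("scene",240),("side",200)):
    f=capture(c); u,v=pix(f,RV*.5+H*.5).astype(int); print(c,pix(f,RV).round(1),pix(f,H).round(1),(u,v))
    im.append(cv2.resize(f["image"][v-75:v+75,u-50:u+50],(400,600),interpolation=cv2.INTER_CUBIC))
    np.save(f"{c}_b.npy",f["image"])
cv2.imwrite("pics/beam.png",np.hstack(im))
E
```

```text
rivet [ 0.5735 -0.0677  0.013 ] theta 0.47640715411981543
bar 2147 [ 0.5747 -0.2621  0.2636] -1.119880652943652
contact False
0.009322717364023387 29.998095631599426 [-0.67 -5.19 -1.64] 28.15
0.00951285080943994 [ 0.5718 -0.3109  0.2288] [ 0.5719 -0.3109  0.2288] [-1.48  2.98  1.15] 30.4417
scene [294.2 259.2] [222.  205.2] (np.int64(259), np.int64(233))
side [321.2 272.7] [348.4 205.7] (np.int64(334), np.int64(238))
```

View pics/beam.png

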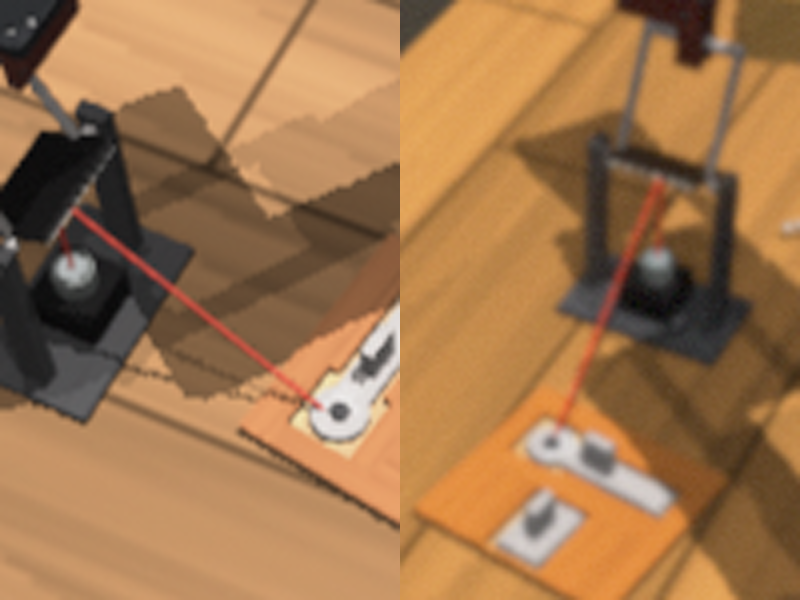

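The beam meets the eye's edge on the stand side, at about (320,408) in the left crop against the rivet at (340,412). That is about 12 mm short, and it matches the closer bar reading (hinge 1.5 mm further to -y). I'll tilt a little more.

```bash
sed -i 's/-.2605,.150/-.2619,.150/' mir.py; python3 - <<'E'
from mir import *
print(TH); servo_line(tcp(TH),rate=.03); sleep(.7)
print(current_finger_gap(),np.round(current_position(),4),np.round(current_force(),2),np.abs(current_qvel()).max(),current_clock())
im=[]
for c in ("scene","side"):
    f=capture(c); g=f["image"].astype(int); u,v=pix(f,RV).astype(int)
    red=(g[...,2]>150)&(g[...,1]<110)&(g[...,0]<110); red[:v-60]=0;red[v+15:]=0;red[:,:u-70]=0;red[:,u+60:]=0
    yy,xx=np.nonzero(red); i=np.argsort(yy)[-4:]
    e=(xx[i].mean(),yy[i].max()) if len(i) else None
    if e:
        o,d=ray(f,e); X=o+d*((.011-o[2])/d[2]); print(c,e,pix(f,RV),"end-rivet",(X-RV).round(4))
    im.append(cv2.resize(f["image"][v-40:v+20,u-40:u+40],(400,300),interpolation=cv2.INTER_CUBIC))
cv2.imwrite("pics/beam2.png",np.hstack(im))
E
```

```text
0.47811370069397824
0.00927346347912268 [ 0.5717 -0.3121  0.2283] [ 0.32  4.93 -3.3 ] 0.0013397400676840694 31.4917
scene (np.float64(310.5), np.int64(273)) [294.23038892 259.2394633 ] end-rivet [ 0.0181  0.0557 -0.002 ]
side (np.float64(345.75), np.int64(281)) [321.1888344  272.71459724] end-rivet [-0.0839 -0.0045 -0.002 ]
```

View pics/beam2.png

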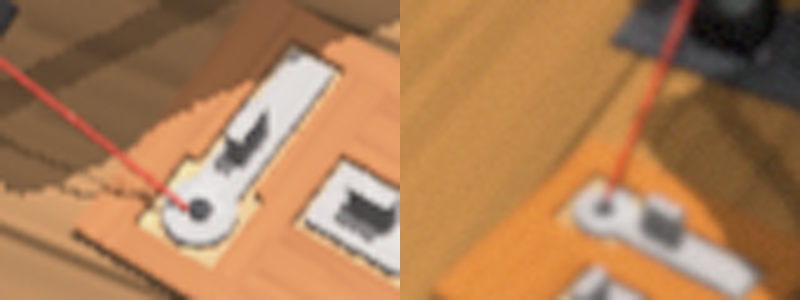

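The beam now ends right beside the rivet: (190,208) against (200,210) in the left crop and (608,192) against (603,207) in the right, a few mm off. My red-pixel check picked up tray wood, so I'm ignoring its numbers. The arm is holding still, so I'm handing in.

```bash
python3 -c "
from bench import *
print(current_grip_force(),current_finger_gap(),close_job())"
```

```text
the job is handed in; nothing more can be done
30.00543773174286 0.009073267400862516 None
```

The job is handed in at about 31.5 s: both brackets lie flush in their recesses, and the arm is holding the mirror bar steady with the beam ending a few mm from the rivet by eye in both camera views; the tin, cup and screwdriver were left alone.

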